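Stand the hex driver in the steel mug, leaning over its ear

ROBOT

A 7-joint arm with a two-finger parallel gripper is mounted at the origin on the work surface. World frame = base frame: x ahead of the robot, y to its left, z up, the work surface at z = 0. Lengths are in m, angles in rad, forces in N, time in s.
With the tool pointing down it reaches from about 0.35 to 0.9 m from the base axis. Payload 8.1 kg.
Tool frame: the origin (TCP) lies at the centre of the arm's flange, where the gripper is bolted on; the fingertips stand 178 mm ahead of it and the grasp point (between the pads) lies 159 mm ahead of it; z points along the fingers, y is the direction in which the jaws open and shut (so a half turn about z gives the same grasp; the last joint's range is limited). The gripper opens to 92 mm and grips with 3 to 60 N. Pads are 19 mm wide; open, the fingers measure 130 mm over their backs; the gripper's body (75 mm by 190 mm) begins 47 mm behind the grasp point.
Start: joints at [1.239, 0.434, 0.025, 1.573, -0.012, 1.134, -0.075], TCP at [0.142, -0.609, 0.405] pointing down, gripper open.
Joint ranges: [-2.62, 2.62], [-0.44, 2.09], [-1.27, 1.32], [0.08, 2.57], [-1.32, 4.46], [0.12, 2], [-2.74, 2.74]. Speed limits (rad/s): [2.22, 2.22, 3.01, 3.01, 3.14, 3.14, 3.14].

INTERFACE

Orientations are given as a rotation vector (axis times angle).
In Python, from cell import arm, get_image, camera_model gives the robot as it stands. The module is installed in compiled form; this text tells all that it offers.
- The arm moves only by the shell command python3 -m pendant 'ROWS' [FORCE]. ROWS is JSON, a list that holds one entry, the list of rows, each a list of 7 numbers: the shift along the tool's x, y, z in mm, then the turn, a rotation vector about the tool's x, y, z in rad, then the closure, from -1 (fully open) to 1 (shut). In form: [[[x, y, z, rx, ry, rz, hand], ...]]. A call has 1 to 20 rows; each row is the pose to reach, as a shift and turn from the pose commanded when the call began, along the tool's axes at that moment; what a row does not reach only later rows make up. A row lasts 1/8 s, in which the tool goes at most 62.5 mm and 10.7 degrees, less where a joint would pass 70% of its speed; a pose out of reach is approached as far as the arm can. A call with a gripper value outside its range is refused whole. The fingers move at their own pace and stop on an object; FORCE is the grip in N (left out, the last holds). Time passes only in rows, so rows that repeat a pose let the fingers close. It gives the time, the measured TCP pose, the force and the opening at its end, in the units of the state.
- arm.observe(): the state, without advancing time (a new reading comes with each control period).
- get_image(name): name is "scene" or "top" or "wrist"; returns the picture (384x512x3 uint8, red, green, blue); there is no depth.
- camera_model(name): a dict with "fx", "fy", "cx", "cy" (pixels), "position" and "orientation" of the camera in the world; the wrist camera has in their place "T_tool_cam" (4x4, takes a point from camera to tool coordinates, whose origin is the TCP and whose axes are the flange's). Camera axes: x right, y down, z forward; pixel columns grow to the right and rows downward; lengths in m; the calibration is good to about 2 mm. A picture is of the moment at which its call begins: read the wrist's pose just before it. camera_model takes no time and is no camera call.
- arm.sign_off(): hands the job in, once; it reports no verdict.
The state is a dict: "clock": time; "joints": joint angles; "dq": joint speeds; "joint_efforts": joint torques, N m; "position": TCP position; "ee_rot": TCP orientation; "force": force on the tool from outside, world axes, zero at the start; "ft_torque": the same for the moment, N m; "width": opening from 0.0 (shut) to 1.0 (fully open).
Only numpy, scipy, OpenCV 4.12 (cv2) and the standard library are available. Lean on these libraries where they do the work, as an engineer would, in place of code of your own. Each camera call takes 0.05 s, during which the arm holds its last target.

TASK

Take the long hex driver out of the little frosted jar and lower it, shaft end first, into the deep steel mug, so that it is left standing on the mug's floor and leaning against the rim directly above the mug's ear (its handle loop). Keep hold of it until its shaft end is down near the mug's floor, leave mug and jar standing where they are, and do not disturb the cartridges.

Things in the scene. Friction and masses are not known exactly. Their poses are not given: they have to be found in the camera images.
- driver_grip (a point): Centre of the hex driver's beech handle, the place to grip it. The driver is straight, round, 192 mm long, 70 g: chrome shaft 6 mm thick, 112 mm long, then a handle 22 mm thick, 80 mm long. The point is on its axis, 152 mm from the shaft end, 40 mm below the handle's top. z axis: from shaft end to handle. It starts in the jar, shaft down, leaning 0.39 rad from vertical, direction varies.
- driver_tip (a point): The free end of the driver's chrome shaft, on its axis (same axes as driver_grip).
- driver_top (a point): The top end of the driver's handle, on its axis, 192 mm from the shaft end (same axes as driver_grip).
- jar_mouth (a point): Centre of the mouth of the small frosted glass jar, 75 mm above the jar's underside. The jar is a plain round tube-like pot: outside diameter 46 mm, inside 34 mm, floor 8 mm thick; loose, 0.4 kg. z axis up.
- mug_rim (a point): Centre of the mouth of the brushed-steel mug, 100 mm above its underside. The mug is straight-sided and round: outside diameter 72 mm, inside 64 mm, floor 6 mm thick (94 mm deep inside), empty; loose, 0.45 kg. z axis up; y axis points from the mug's axis to its ear; x axis across.
- mug_ear (a point): Outermost middle point of the mug's ear (handle loop), 66 mm out from the mug's axis, 54 mm above its underside. The ear reaches from 26 to 82 mm in height. It shows on which side of the rim the driver must lean.
- cart_a_mid (a point): Centre of the black plastic cartridge body, a bystander: upright round body 36 mm in diameter with a narrower neck, 76 mm tall in all; loose. The point is 38 mm above its underside.
- cart_b_mid (a point): Centre of the orange plastic cartridge body, same shape and size, a bystander.
- cart_c_mid (a point): Centre of the white plastic cartridge body, same shape and size, a bystander.
Not all that is in view belongs to the job. Of the things like the part that bears driver_grip, leave any that is purple; of the rest the smaller one is meant. Leave any green look-alike of the part that bears jar_mouth alone.

How it is judged:
By the outcome, as a careful person would: the job done as asked, in the order asked, and still so for the second after the job is handed in, with the robot touching nothing.
It also fails if it takes over 40 s, if anything falls off the work surface, if the arm or the gripper's body presses on something with over 40 N, if the wrist force passes 120 N, or if a joint passes its speed limit or range.

## Working session

There is one attempt and no reset: what is moved stays moved. The work goes in short steps, Python scripts to look and compute and a shell command to move; the robot and the scene stay as the last step left them, time stands still between calls to the robot, and variables do not carry over. Pictures are saved under pics/ and viewed, and the job is handed in when it is done.

```bash
mkdir -p pics; python3 - <<'E'
from cell import arm,get_image,camera_model
import cv2
print(arm.observe())
for n in ["scene","top"]:
    cv2.imwrite(f"pics/{n}0.png",cv2.resize(get_image(n)[:,:,::-1],(800,600),interpolation=cv2.INTER_CUBIC)); print(n,camera_model(n))
print(camera_model("wrist"))
E
```

```text
{'clock': 0.0, 'joints': array([ 1.23940171,  0.43521934,  0.02501783,  1.57410315, -0.01157789,
        1.13401869, -0.0750982 ]), 'dq': array([-8.99538387e-04, -8.88246639e-05, -5.33513108e-04,  1.71008875e-03,
       -1.98323666e-04,  3.06846990e-03, -6.14805049e-05]), 'joint_efforts': array([-3.44442060e-04, -6.67846942e+01,  9.85129885e-01, -3.14457536e+01,
       -6.05356484e-02,  4.29572293e-02,  2.06328800e-04]), 'position': array([ 0.14164073, -0.60849454,  0.40394521]), 'ee_rot': array([-3.11952431e+00, -3.58273031e-01,  5.72249133e-04]), 'force': array([-0.12088208,  0.82678629, -0.60653225]), 'ft_torque': array([ 0.02524377,  0.04225541, -0.05739333]), 'width': 1.0019607405248294}
scene {'fx': 452.43849996689295, 'fy': 452.43849996689295, 'cx': 251.38413537215234, 'cy': 189.50260474324017, 'position': array([ 1.01415663, -0.55145945,  0.82545659]), 'orientation': array([-2.17525537, -0.804728  ,  0.38289322])}
top {'fx': 394.4979854830446, 'fy': 394.4979854830446, 'cx': 253.15991746214857, 'cy': 189.59802059689594, 'position': array([0.3881396 , 0.03427204, 1.10758111]), 'orientation': array([-2.1691127 ,  2.15745881, -0.15996228])}
{'fx': 321.5929975847593, 'fy': 321.5929975847593, 'cx': 253.82894818541695, 'cy': 191.33354678037676, 'T_tool_cam': array([[ 1.17442632e-03, -9.61687147e-01, -2.74146772e-01,
         7.31188623e-02],
       [ 9.99999289e-01,  1.07341117e-03,  5.18480537e-04,
        -3.33346306e-04],
       [-2.04343862e-04, -2.74147186e-01,  9.61687724e-01,
         2.12737797e-02],
       [ 0.00000000e+00,  0.00000000e+00,  0.00000000e+00,
         1.00000000e+00]])}
```

View pics/scene0.png

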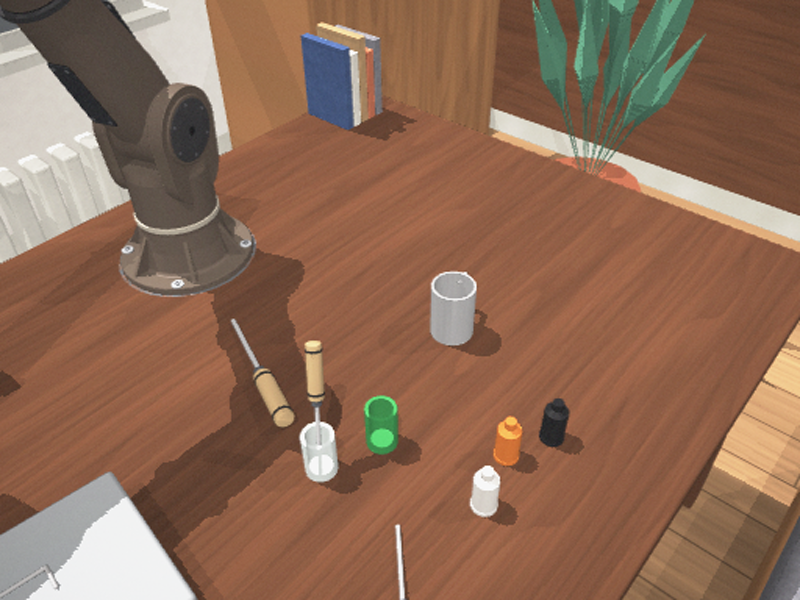

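View pics/top0.png

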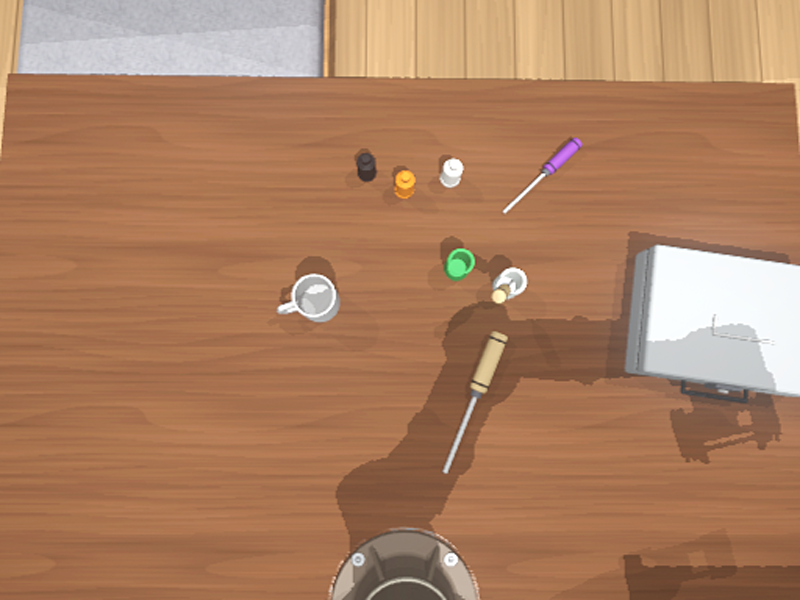

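Driver candidates, in 800x600 view pixels of the top picture:
- The purple one at (545,175) is excluded by colour.
- The large beech one lying at (475,400).
- The small beech one standing in the clear frosted jar at (500,295). This is the smaller of the two beech drivers and it is in the jar, so it is the one meant.

For the jar, I use the clear one at (510,283), not the green one at (459,264). I'll confirm both in enlarged crops.

```bash
python3 - <<'E'
from cell import get_image
import cv2,numpy as np
s=get_image("scene")[:,:,::-1];t=get_image("top")[:,:,::-1]
cv2.imwrite("pics/s_raw.png",s);cv2.imwrite("pics/t_raw.png",t)
def crop(im,x,y,w,h,k): 
    c=cv2.resize(im[y:y+h,x:x+w],None,fx=k,fy=k,interpolation=cv2.INTER_CUBIC)
    for i in range(0,w,10): cv2.putText(c,str(x+i),(i*k,8),0,0.3,(0,255,255),1);cv2.line(c,(i*k,10),(i*k,14),(0,255,255),1)
    for i in range(0,h,10): cv2.putText(c,str(y+i),(0,i*k+4),0,0.3,(0,255,255),1);cv2.line(c,(20,i*k),(24,i*k),(0,255,255),1)
    return c
cv2.imwrite("pics/c1.png",crop(t,280,145,75,55,10))
cv2.imwrite("pics/c2.png",crop(t,170,165,60,50,12))
cv2.imwrite("pics/c3.png",crop(s,180,210,80,100,6))
cv2.imwrite("pics/c4.png",crop(s,265,165,60,60,10))
E
```

```text
(no output)
```

View pics/c1.png

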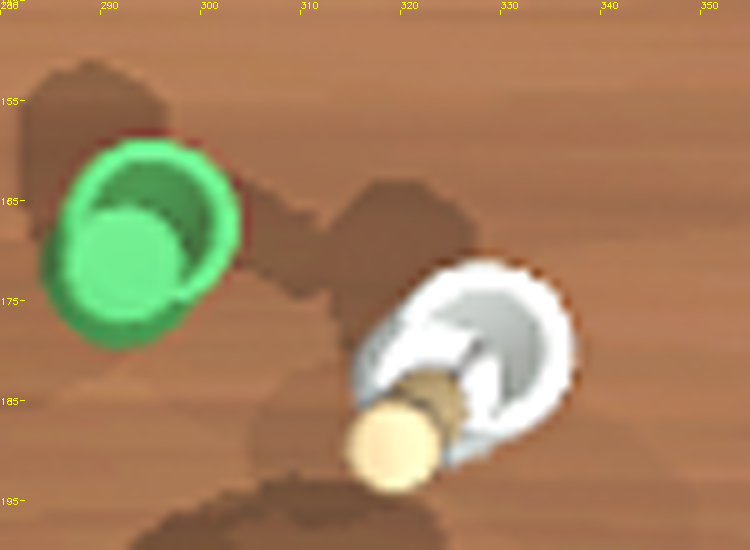

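View pics/c2.png

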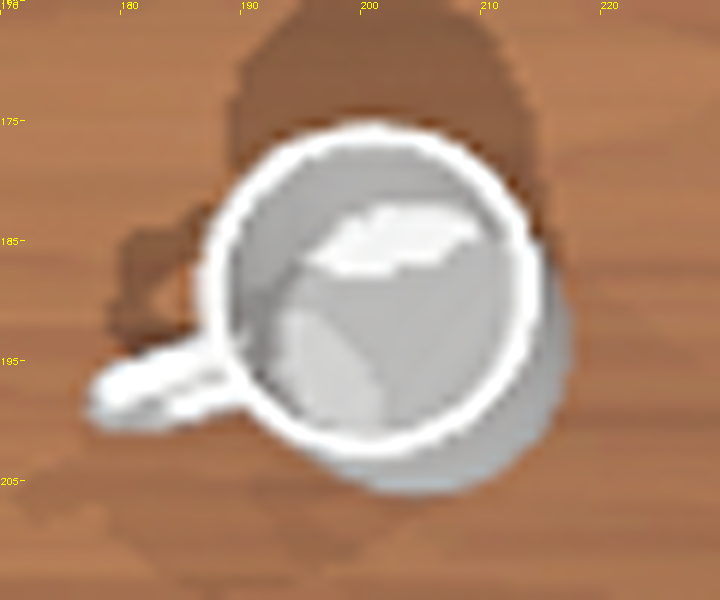

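View pics/c3.png

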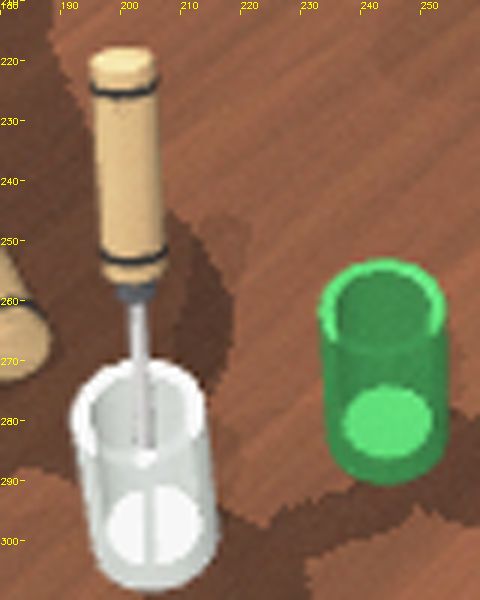

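View pics/c4.png

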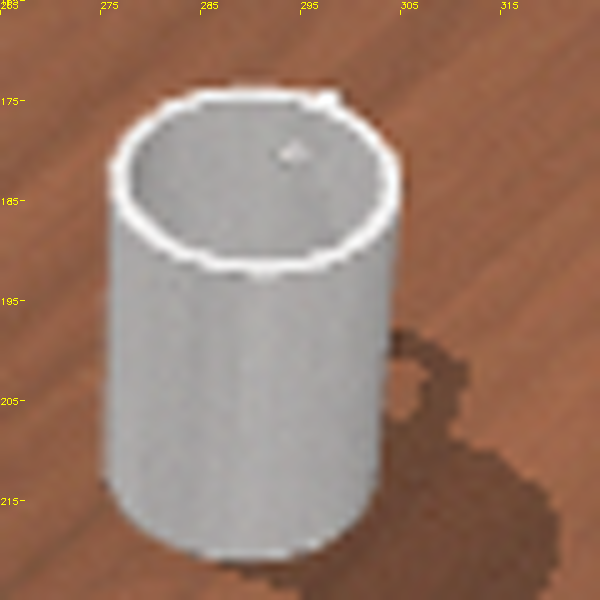

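Confirmed: the small beech driver leans in the clear jar (top view, handle end at (319,189), jar mouth at (328,179.5)). The mug's rim centre is at (200.4,188.7) and its ear tip is at about (178,198). Next I triangulate.

```bash
cat > h.py <<'E'
import numpy as np
from cell import arm,get_image,camera_model
from scipy.spatial.transform import Rotation as R
from scipy.optimize import least_squares
def cam(n):
    m=camera_model(n)
    if n=="wrist":
        s=arm.observe();T=np.eye(4);T[:3,:3]=R.from_rotvec(s['ee_rot']).as_matrix();T[:3,3]=s['position'];T=T@m['T_tool_cam']
        return m,T[:3,:3],T[:3,3]
    return m,R.from_rotvec(m['orientation']).as_matrix(),m['position']
def ray(n,p,c=None):
    m,Rm,o=c or cam(n); d=Rm@[(p[0]-m['cx'])/m['fx'],(p[1]-m['cy'])/m['fy'],1]; return o,d/np.linalg.norm(d)
def proj(n,X,c=None):
    m,Rm,o=c or cam(n); q=Rm.T@(np.array(X)-o); return np.array([m['fx']*q[0]/q[2]+m['cx'],m['fy']*q[1]/q[2]+m['cy']])
def atz(n,p,z):
    o,d=ray(n,p); return o+d*(z-o[2])/d[2]
def tri(a,b):
    o1,d1=a;o2,d2=b
    A=np.stack([d1,-d2],1);s=np.linalg.lstsq(A,o2-o1,rcond=None)[0]
    p,q=o1+d1*s[0],o2+d2*s[1];return (p+q)/2,np.linalg.norm(p-q)
E
python3 - <<'E'
from h import *
np.set_printoptions(precision=4,suppress=True)
for n,t,s,z in [("jar",(328.2,179.5),(202.8,278.2),.075),("mug",(200.4,188.7),(290.,182.4),.1)]:
    print(n,atz("top",t,z),atz("scene",s,z),tri(ray("top",t),ray("scene",s)))
print("top",tri(ray("top",(318.95,189.35)),ray("scene",(200.2,219.8))))
# neck of handle in scene (202.5,256.5)
print("ear",atz("top",(177.9,197.9),.054))
print("carts",[atz("top",p,.07) for p in [(234.5,101),(259.5,114),(290,106)]])
E
```

```text
jar [ 0.5506 -0.1841  0.075 ] [ 0.5493 -0.184   0.075 ] (array([ 0.5502, -0.1842,  0.076 ]), np.float64(0.0007551987524485446))
mug [0.5204 0.1514 0.1   ] [0.5185 0.1509 0.1   ] (array([0.5197, 0.1507, 0.101 ]), np.float64(0.0016748715676562415))
top (array([ 0.5094, -0.1387,  0.1846]), np.float64(0.0007098640131266718))
ear [0.5012 0.2163 0.054 ]
carts [array([0.7664, 0.0672, 0.07  ]), array([ 0.7304, -0.0012,  0.07  ]), array([ 0.7539, -0.0845,  0.07  ])]
```

```bash
cat >> h.py <<'E'
np.set_printoptions(precision=4,suppress=True)
def axis(az,lean): return np.array([np.sin(lean)*np.cos(az),np.sin(lean)*np.sin(az),np.cos(lean)])
def toolR(ax,az,sgn):
    y=sgn*np.array([-np.sin(az),np.cos(az),0]);z=-ax;return np.stack([np.cross(y,z),y,z],1)
def rel(Rt,pt,s=None):
    s=s or arm.observe();R0=R.from_rotvec(s['ee_rot']).as_matrix()
    return R0.T@(pt-s['position'])*1000, R.from_matrix(R0.T@Rt).as_rotvec()
E
python3 - <<'E'
from h import *
jar=np.array([.5500,-.1841]);top=np.array([.5094,-.1387,.1846])
d=top[:2]-jar;az=np.arctan2(d[1],d[0]);ax=axis(az,.39);g=top-.04*ax
print(np.degrees(az),ax,g,"tip",top-.192*ax)
print(R.from_rotvec(arm.observe()['ee_rot']).as_matrix())
for sg in(1,-1):
    for dd in (.12,): print(sg,rel(toolR(ax,az,sg),g+(.159+dd)*ax))
# reproject check
for n in("top","scene"): print(n,[proj(n,top-k*ax) for k in(0,.08,.12,.192)])
E
```

```text
131.80541053488963 [-0.2534  0.2834  0.9249] [ 0.5195 -0.15    0.1476] tip [ 0.5581 -0.1931  0.007 ]
[[ 0.974   0.2267 -0.0003]
 [ 0.2267 -0.974   0.001 ]
 [-0.0001 -0.001  -1.    ]]
1 (array([ 421.0277, -453.9706,   -0.9984]), array([-0.2094,  0.3525,  1.0556]))
-1 (array([ 421.0277, -453.9706,   -0.9984]), array([-0.4038, -0.2399, -2.0409]))
top [array([319.0511, 189.4369]), array([322.4067, 185.373 ]), array([323.9012, 183.5632]), array([326.3337, 180.6172])]
scene [array([200.3999, 219.8045]), array([202.5093, 255.7114]), array([203.5208, 272.93  ]), array([205.2736, 302.7681])]
```

```bash
python3 -m pendant '[[[0,0,-60,0,0,0,-1],[40,-45,-100,0,0,0,-1],[80,-90,-100,-0.04,0.06,0.18,-1],[120,-135,-100,-0.08,0.13,0.4,-1],[160,-180,-100,-0.11,0.18,0.55,-1],[205,-220,-100,-0.15,0.25,0.7,-1],[250,-270,-90,-0.19,0.3,0.9,-1],[300,-320,-70,-0.21,0.352,1.056,-1],[340,-365,-50,-0.21,0.352,1.056,-1],[380,-410,-25,-0.21,0.352,1.056,-1],[421,-454,-1,-0.21,0.352,1.056,-1],[421,-454,-1,-0.21,0.352,1.056,-1],[421,-454,-1,-0.21,0.352,1.056,-1],[421,-454,-1,-0.21,0.352,1.056,-1]]]' 30
python3 - <<'E'
from h import *
import cv2
jar=np.array([.5500,-.1841]);top=np.array([.5094,-.1387,.1846])
d=top[:2]-jar;az=np.arctan2(d[1],d[0]);ax=axis(az,.39);g=top-.04*ax
c=cam("wrist");s=arm.observe();print(s['position'],s['joints'],s['clock'])
print([proj("wrist",top-k*ax,c) for k in(0,.08,.12,.192)], proj("wrist",[*jar,.075],c))
im=get_image("wrist")[:,:,::-1].copy();cv2.imwrite("pics/w_raw1.png",im)
cv2.imwrite("pics/w1.png",cv2.resize(im,(800,600)))
print(rel(toolR(ax,az,1),g+.159*ax,s))
E
```

```text
clock: 1.95
position: [0.4356, -0.1031, 0.4142]
ee_rot: [2.682, -1.198, 0.518]
force: [0.2, -0.5, -0.5]
width: 1.001
[ 0.4356 -0.1031  0.4142] [ 0.0075  0.0569 -0.0195  2.0992  0.4199  0.7743 -2.6946] 1.95
[array([209.3288, 224.8387]), array([219.9662, 193.5496]), array([223.54  , 183.0377]), array([228.327 , 168.9571])] [223.58   168.9978]
(array([-16.3404, -31.7116, 122.1367]), array([0.0035, 0.0068, 0.0013]))
```

View pics/w1.png

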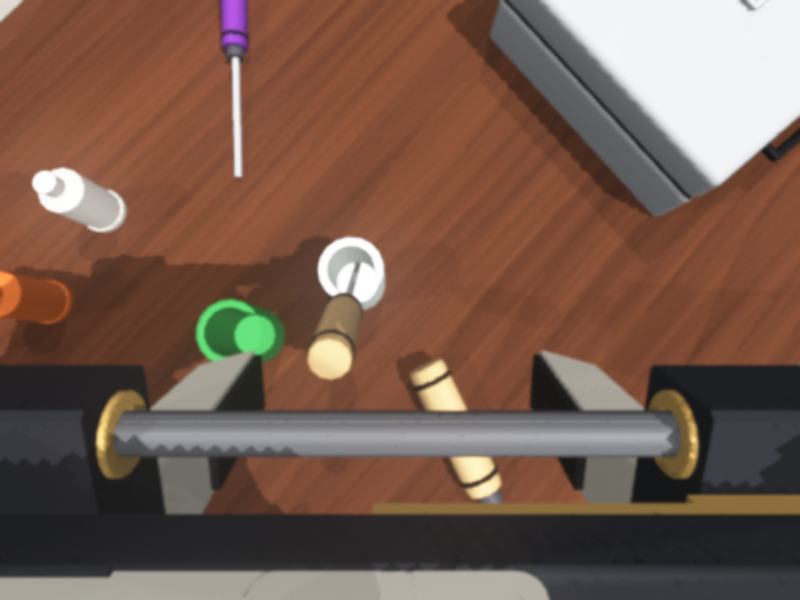

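The picture shows the handle end at about (330,356) in the 800 px view and the jar mouth at (351,271). Joint 7 is near its limit, so I'll use the half-turn-equivalent grasp, turning back about tool z.

```bash
python3 -m pendant '[[[0,0,0,0,0,-0.18,-1],[0,0,0,0,0,-0.36,-1],[0,0,0,0,0,-0.54,-1],[0,0,0,0,0,-0.72,-1],[0,0,0,0,0,-0.9,-1],[0,0,0,0,0,-1.08,-1],[0,0,0,0,0,-1.26,-1],[0,0,0,0,0,-1.44,-1],[0,0,0,0,0,-1.62,-1],[0,0,0,0,0,-1.8,-1],[0,0,0,0,0,-1.98,-1],[0,0,0,0,0,-2.16,-1],[0,0,0,0,0,-2.34,-1],[0,0,0,0,0,-2.52,-1],[0,0,0,0,0,-2.7,-1],[0,0,0,0,0,-2.88,-1],[0,0,0,0,0,-3.05,-1],[0,0,0,0,0,-3.13,-1],[0,0,0,0,0,-3.13,-1],[0,0,0,0,0,-3.13,-1]]]' 30
python3 - <<'E'
from h import *
import cv2
jar=np.array([.5500,-.1841]);top=np.array([.5094,-.1387,.1846])
d=top[:2]-jar;az=np.arctan2(d[1],d[0]);ax=axis(az,.39);g=top-.04*ax
c=cam("wrist");s=arm.observe();print(s['position'],s['joints'],s['clock'],abs(s['dq']).max())
print([proj("wrist",top-k*ax,c) for k in(0,.08,.12,.192)], proj("wrist",[*jar,.075],c))
im=get_image("wrist")[:,:,::-1].copy();cv2.imwrite("pics/w_raw2.png",im)
cv2.imwrite("pics/w2.png",cv2.resize(im,(800,600)))
print(rel(toolR(ax,az,-1),g+.159*ax,s))
E
```

```text
clock: 4.5
position: [0.4353, -0.1038, 0.4147]
ee_rot: [1.154, 2.533, -0.222]
force: [0.8, -0.5, 0.1]
width: 0.996
[ 0.4353 -0.1038  0.4147] [ 0.1572  0.0655 -0.1751  2.0889  0.4344  0.7803  0.4203] 4.5 0.009870168702538607
[array([300.1031, 185.0776]), array([288.6888, 164.0796]), array([284.9017, 157.1128]), array([279.8659, 147.8487])] [284.344  169.7199]
(array([ 17.4064,  32.0842, 122.5146]), array([-0.0032, -0.0062, -0.0132]))
```

View pics/w2.png

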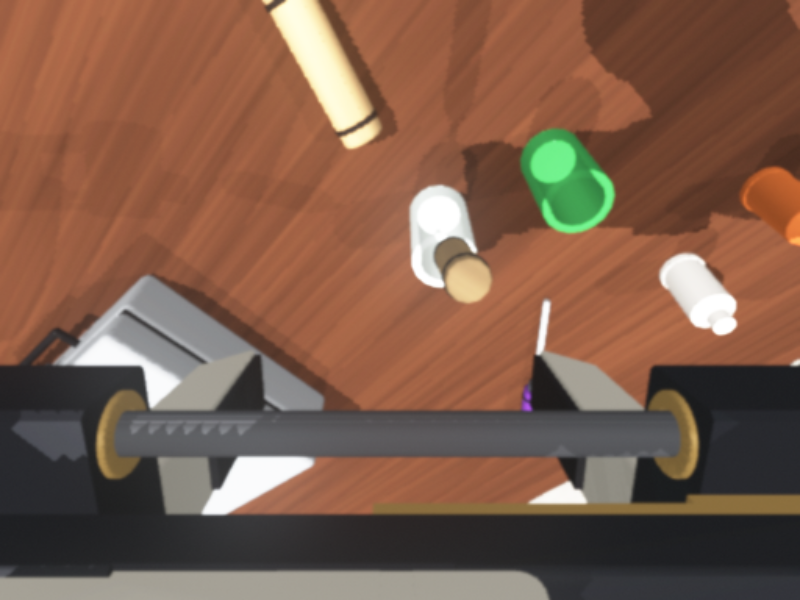

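```bash
python3 - <<'E'
from h import *
m=camera_model("wrist")
def wc(p,rv):
    T=np.eye(4);T[:3,:3]=R.from_rotvec(rv).as_matrix();T[:3,3]=p;T=T@m['T_tool_cam'];return m,T[:3,:3],T[:3,3]
s=arm.observe()
c1=wc([0.4356,-0.1031,0.4142],[2.682,-1.198,0.518]);c2=wc(s['position'],s['ee_rot'])
k=.64
for n,a,b in [("top",(330.5,355.5),(468.5,278)),("jarmouth",(351,271),(445,257))]:
    P,e=tri(ray("",np.array(a)*k,c1),ray("",np.array(b)*k,c2));print(n,P,e)
top=[.5094,-.1387,.1846]
print(c1[2],c2[2])
for n,p in(("top",[(318.95,189.35),(200.2,219.8)]),):
    rs=[ray("top",p[0]),ray("scene",p[1]),ray("",np.array((330.5,355.5))*k,c1),ray("",np.array((468.5,278))*k,c2)]
    A=sum(np.eye(3)-np.outer(d,d) for o,d in rs);b=sum((np.eye(3)-np.outer(d,d))@o for o,d in rs);X=np.linalg.solve(A,b);print(X)
    for o,d in rs: print((np.eye(3)-np.outer(d,d))@(X-o)*1000)
E
```

```text
top [ 0.5098 -0.1382  0.1759] 0.0004743297217875229
jarmouth [ 0.5496 -0.1824  0.0668] 0.0006951737516207301
[ 0.4874 -0.1603  0.4227] [ 0.3947 -0.0575  0.3673]
[ 0.5085 -0.1379  0.1816]
[-1.4538  1.0424 -0.3864]
[ 1.0313 -0.2863 -0.9971]
[-0.6509  0.9366  0.0247]
[ 1.0734 -1.6927  1.3588]
```

```bash
python3 -m pendant '[[[17,32,10,-0.003,-0.006,-0.013,-1],[17,32,40,-0.003,-0.006,-0.013,-1],[17,32,70,-0.003,-0.006,-0.013,-1],[17,32,90,-0.003,-0.006,-0.013,-1],[17,32,90,-0.003,-0.006,-0.013,-1],[17,32,90,-0.003,-0.006,-0.013,-1]]]' 30
python3 - <<'E'
from h import *
import cv2
jar=np.array([.5500,-.1841]);top=np.array([.5094,-.1387,.1864])
d=top[:2]-jar;az=np.arctan2(d[1],d[0]);ax=axis(az,.39);g=top-.04*ax
s=arm.observe();print(s['position'],s['clock'],s['force'])
c=cam("wrist");print(proj("wrist",top,c))
im=get_image("wrist")[:,:,::-1].copy()
cv2.imwrite("pics/w3.png",cv2.resize(im,(800,600)))
print(rel(toolR(ax,az,-1),g+.159*ax,s))
E
```

```text
clock: 5.3
position: [0.4716, -0.0956, 0.3255]
ee_rot: [1.131, 2.536, -0.224]
force: [-0.1, 1.1, 0.8]
width: 0.999
[ 0.4716 -0.0956  0.3255] 5.3 [-0.0645  1.054   0.8435]
[252.9466 272.4402]
(array([-0.1197, -0.6291, 31.4656]), array([0.0006, 0.0002, 0.0018]))
```

View pics/w3.png

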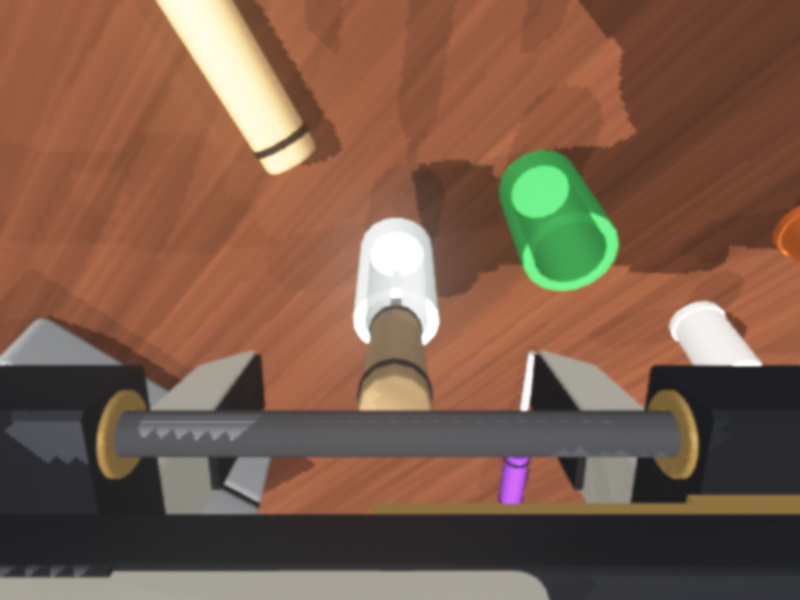

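The handle lies midway between the fingers (u≈395, with the fingers' midpoint at about 398) and runs straight along the tool. I'll advance and close.

```bash
python3 -m pendant '[[[0,0,15,0,0,0,-1],[0,0,28,0,0,0,-1],[0,0,28,0,0,0,-1],[0,0,28,0,0,0,-1],[0,0,28,0,0,0,1],[0,0,28,0,0,0,1],[0,0,28,0,0,0,1],[0,0,28,0,0,0,1],[0,0,28,0,0,0,1],[0,0,28,0,0,0,1]]]' 30
python3 - <<'E'
from h import *
import cv2
s=arm.observe();print(s)
im=get_image("scene")[:,:,::-1].copy()
cv2.imwrite("pics/s1.png",cv2.resize(im[120:340,110:403],(800,600)))
E
```

```text
clock: 6.6
position: [0.4786, -0.1038, 0.299]
ee_rot: [1.131, 2.537, -0.224]
force: [-0.1, -1.0, -0.2]
width: 0.397
{'clock': 6.6, 'joints': array([ 0.0968,  0.292 , -0.1285,  2.1583,  0.6865,  0.5361,  0.1405]), 'dq': array([ 0.0015,  0.0002,  0.0002,  0.0006, -0.0011, -0.0007, -0.0006]), 'joint_efforts': array([  0.0018, -47.987 ,  -0.1698, -23.6839,   1.1872,  -0.2818,
         0.0141]), 'position': array([ 0.4786, -0.1038,  0.299 ]), 'ee_rot': array([ 1.1311,  2.5365, -0.2244]), 'force': array([-0.0749, -0.9742, -0.1573]), 'ft_torque': array([0.3249, 0.0939, 0.0361]), 'width': 0.39684038185317816}
```

View pics/s1.png

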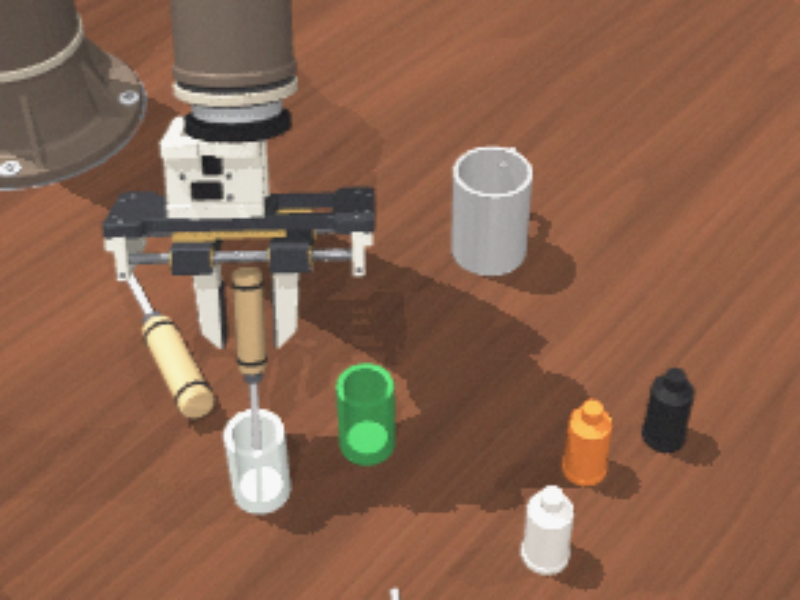

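Fingers at about (210,310) and (290,310) are still closing around the handle (250,315), and they are centred. I'll keep closing.

```bash
python3 -m pendant '[[[0,0,0,0,0,0,1],[0,0,0,0,0,0,1],[0,0,0,0,0,0,1],[0,0,0,0,0,0,1],[0,0,0,0,0,0,1]]]' 30
python3 -m pendant '[[[0,0,-10,0,0,0,1],[0,0,-30,0,0,0,1],[0,0,-60,0,0,0,1],[0,0,-90,0,0,0,1],[0,0,-120,0,0,0,1],[0,0,-140,0,0,0,1],[0,0,-140,0,0,0,1],[0,0,-140,0,0,0,1],[0,0,-140,0,0,0,1]]]' 40
python3 - <<'E'
from h import *
import cv2
s=arm.observe();print(s['position'],s['joints'],s['ft_torque'])
im=get_image("scene")[:,:,::-1].copy();cv2.imwrite("pics/s_raw2.png",im)
cv2.imwrite("pics/s2.png",cv2.resize(im[60:360,110:403],(781,600*1)))
cv2.imwrite("pics/t2.png",cv2.resize(get_image("top")[:,:,::-1],(800,600)))
E
```

```text
clock: 7.28
position: [0.4786, -0.1038, 0.299]
ee_rot: [1.131, 2.537, -0.224]
force: [0.2, -0.4, -0.3]
width: 0.233
clock: 8.4
position: [0.443, -0.0644, 0.4275]
ee_rot: [1.132, 2.538, -0.226]
force: [1.0, -0.1, -0.7]
width: 0.232
[ 0.443  -0.0644  0.4275] [ 0.1045  0.0618 -0.2247  2.0589  0.4485  0.8442  0.3425] [0.4703 0.1875 0.0198]
```

View pics/s2.png

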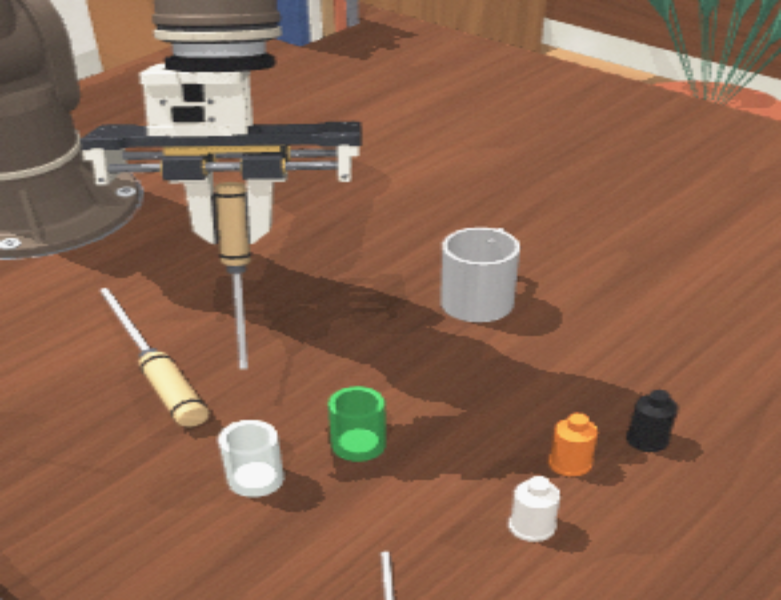

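View pics/t2.png

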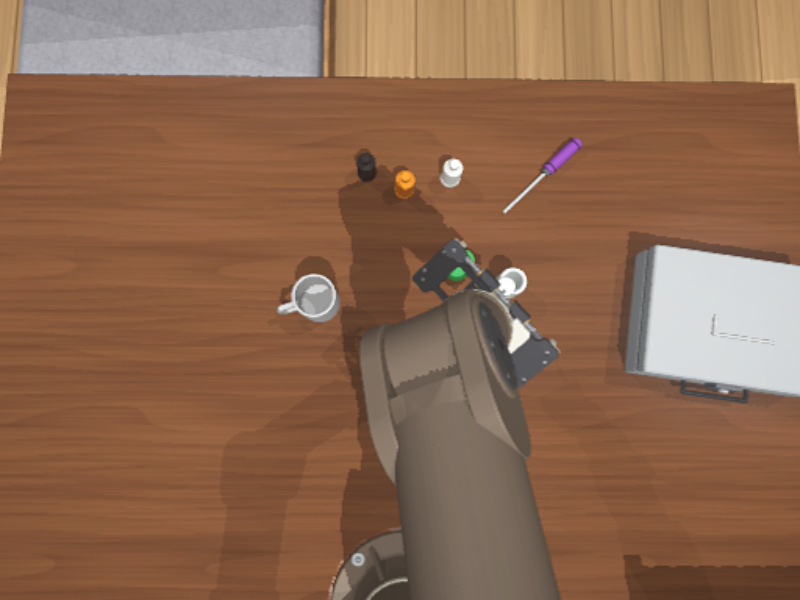

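```bash
cat >> h.py <<'E'
MUG=np.array([.5195,.1511]);L=.3145
def goal(az,lean,off,tz,side=0):
    # tip at mug centre + off along ear dir
    u=np.array([np.cos(az),np.sin(az)]);v=np.array([-u[1],u[0]]);t=np.array([*(MUG+off*u+side*v),tz]);ax=axis(az,lean)
    return toolR(ax,az,-1),t+L*ax
E
python3 - <<'E'
from h import *
s=arm.observe();Rm=R.from_rotvec(s['ee_rot']).as_matrix();tip=s['position']+L*Rm[:,2];print(tip,proj("scene",tip),"obs",110+243*293/781,60+366*.5)
print("neck",proj("scene",s['position']+(L-.112)*Rm[:,2]),"obs",110+236*293/781,60+268*.5)
for p,z in [((177.2,197.9),.054),((178.5,198.5),.054),((186.2,195),.082),((183.5,196.2),.08)]:
    X=atz("top",p,z);d=X[:2]-MUG;print(X,np.degrees(np.arctan2(d[1],d[0])),np.linalg.norm(d))
az=np.radians(106)
Rt,pt=goal(az,np.radians(24),-.020,.14);print(pt,rel(Rt,pt))
E
```

```text
[ 0.5223 -0.1534  0.1367] [201.6729 243.2342] obs 201.16389244558258 243.0
neck [198.6793 191.3876] obs 198.53777208706788 194.0
[0.5012 0.2181 0.054 ] 105.27517071995945 0.06950462242663706
[0.4996 0.2146 0.054 ] 107.39449767661799 0.06658060915615385
[0.5059 0.1901 0.082 ] 109.18362207900738 0.041275903956696364
[0.503  0.1973 0.08  ] 109.67553747874685 0.049105365833298775
[0.4898 0.2548 0.4273] (array([190.944 , 247.9043, -78.2882]), array([ 0.1759, -0.0292,  0.4165]))
```

Tip is where the model predicts (within 0.5 px in the scene view). I'll move above the mug with the tip about 40 mm over the rim.

```bash
python3 -m pendant '[[[30,40,-14,0.03,-0.005,0.07,1],[60,80,-26,0.06,-0.01,0.14,1],[90,120,-39,0.09,-0.015,0.21,1],[120,160,-50,0.12,-0.02,0.28,1],[150,200,-64,0.15,-0.025,0.35,1],[175,230,-72,0.176,-0.029,0.4165,1],[191,248,-78,0.176,-0.029,0.4165,1],[191,248,-78,0.176,-0.029,0.4165,1],[191,248,-78,0.176,-0.029,0.4165,1],[191,248,-78,0.176,-0.029,0.4165,1]]]' 40
python3 - <<'E'
from h import *
import cv2
s=arm.observe();print(s['position'],s['joints'],s['clock'],abs(s['dq']).max())
Rm=R.from_rotvec(s['ee_rot']).as_matrix();tip=s['position']+L*Rm[:,2];print(tip,proj("scene",tip))
c=cam("wrist");print("mug pred",proj("wrist",[*MUG,.1],c))
im=get_image("scene")[:,:,::-1].copy()
cv2.imwrite("pics/s3.png",cv2.resize(im[40:240,180:447],(800,600)))
cv2.imwrite("pics/w4.png",cv2.resize(get_image("wrist")[:,:,::-1],(800,600)))
E
```

```text
clock: 9.75
position: [0.49, 0.2536, 0.4281]
ee_rot: [1.677, 2.222, -0.356]
force: [1.2, 1.0, 0.1]
width: 0.227
[0.49   0.2536 0.4281] [-0.4179  0.3774 -0.3921  1.6705  0.5139  1.3747 -0.69  ] 9.75 0.004250011030208798
[0.5256 0.1304 0.1409] [287.8833 174.8033]
mug pred [254.1431 139.659 ]
```

View pics/s3.png

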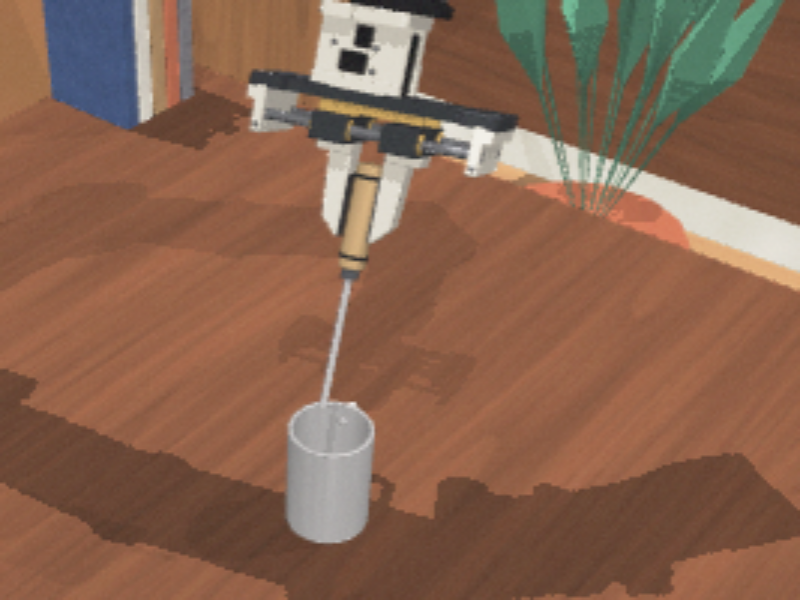

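View pics/w4.png

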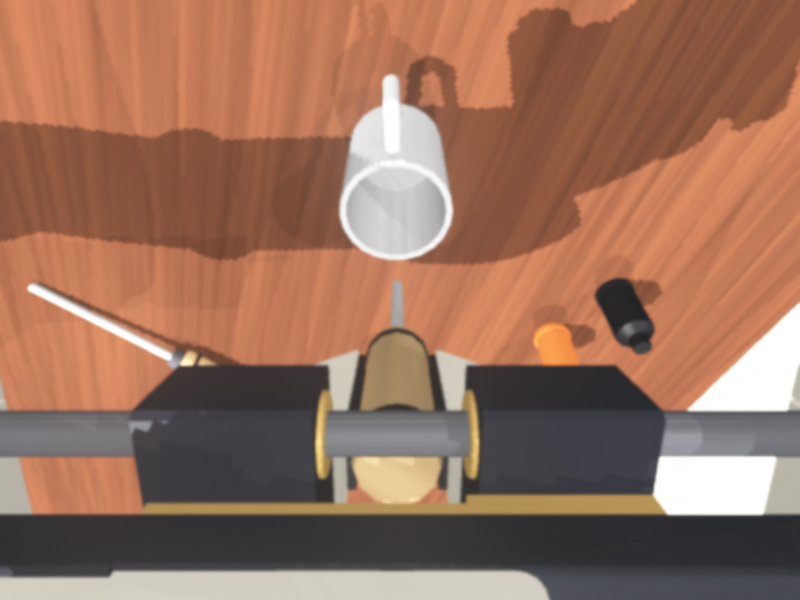

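```bash
python3 - <<'E'
from h import *
c=cam("wrist");s=arm.observe();Rm=R.from_rotvec(s['ee_rot']).as_matrix()
print("tip pred",proj("wrist",s['position']+L*Rm[:,2],c)/.64,"obs 397,284")
for a in (103,105,107,109):
    u=axis(np.radians(a),np.pi/2)[:2];print(a,[proj("wrist",[*(MUG+r*u),z],c)/.64 for r,z in((0,.1),(.066,.054),(.04,.08))])
for az in (105,106):
  for off,lean,tz in((-.02,24,.06),(-.02,24,.010),(-.022,29,.010)):
    print(az,off,lean,tz,*rel(*goal(np.radians(az),np.radians(lean),off,tz)))
E
python3 - <<'E'
import cv2
im=cv2.imread("pics/w4.png")[60:300,290:510];cv2.imwrite("pics/w4c.png",cv2.resize(im,None,fx=2.5,fy=2.5,interpolation=cv2.INTER_CUBIC))
E
```

```text
tip pred [397.4605 284.6291] obs 397,284
103 [array([396.8627, 218.8847]), array([402.3174,  88.7576]), array([400.225 , 145.8214])]
105 [array([396.8627, 218.8847]), array([398.6277,  88.6254]), array([397.9652, 145.7465])]
107 [array([396.8627, 218.8847]), array([394.9348,  88.6266]), array([395.7036, 145.7475])]
109 [array([396.8627, 218.8847]), array([391.2449,  88.7613]), array([393.4437, 145.8245])]
105 -0.02 24 0.06 [33.7282  1.8052 73.487 ] [0.0083 0.0007 0.0142]
105 -0.02 24 0.01 [ 54.0978   1.7175 119.1496] [0.0083 0.0007 0.0142]
105 -0.022 29 0.01 [ 79.6801   2.065  121.1433] [ 0.0089 -0.0866  0.0139]
106 -0.02 24 0.06 [33.74   -0.0782 73.4781] [ 0.0012  0.0007 -0.0017]
106 -0.02 24 0.01 [ 54.1096  -0.166  119.1407] [ 0.0012  0.0007 -0.0017]
106 -0.022 29 0.01 [ 79.6944  -0.2121 121.1325] [ 0.0011 -0.0865 -0.0018]
```

View pics/w4c.png

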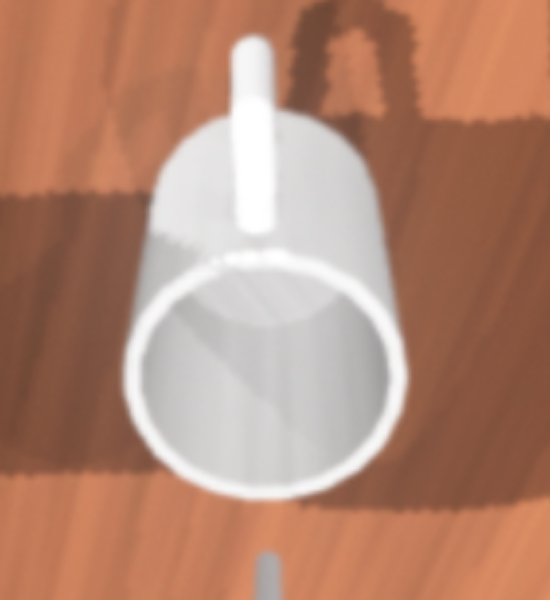

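The wrist view puts the ear at u≈391 and the mug's centre at u≈396.4, which gives an ear azimuth of about 108.5–109°. That agrees with the upper ear points in the top view. I'm using 108.5°.

```bash
python3 - <<'E'
from h import *
for off,lean,tz in((-.018,23.5,.13),(-.018,23.5,.06),(-.018,23.5,.014)):
    print(off,lean,tz,*rel(*goal(np.radians(108.5),np.radians(lean),off,tz)))
E
```

```text
-0.018 23.5 0.13 [ 4.2033 -4.6378  8.7859] [-0.0164  0.0095 -0.0416]
-0.018 23.5 0.06 [32.7207 -4.7606 72.7135] [-0.0164  0.0095 -0.0416]
-0.018 23.5 0.014 [ 51.4607  -4.8413 114.7231] [-0.0164  0.0095 -0.0416]
```

```bash
python3 -m pendant '[[[4,-4.6,8.8,-0.016,0.009,-0.042,1],[4,-4.6,8.8,-0.016,0.009,-0.042,1],[14,-4.7,30,-0.016,0.009,-0.042,1],[23,-4.7,51,-0.016,0.009,-0.042,1],[32.7,-4.8,72.7,-0.016,0.009,-0.042,1],[38,-4.8,85,-0.016,0.009,-0.042,1],[44,-4.8,98,-0.016,0.009,-0.042,1],[48,-4.8,107,-0.016,0.009,-0.042,1],[51.5,-4.8,114.7,-0.016,0.009,-0.042,1],[51.5,-4.8,114.7,-0.016,0.009,-0.042,1],[51.5,-4.8,114.7,-0.016,0.009,-0.042,1]]]' 40
cat > look.py <<'E'
import sys
from h import *
import cv2
k=sys.argv[1]
s=arm.observe();print(s['position'],s['joints'],s['clock'],s['force'],s['ft_torque'])
Rm=R.from_rotvec(s['ee_rot']).as_matrix();tip=s['position']+L*Rm[:,2];print("tip",tip)
a=cv2.resize(get_image("scene")[80:230,240:340,::-1],(400,600),interpolation=cv2.INTER_CUBIC)
b=cv2.resize(get_image("top")[130:250,160:240,::-1],(400,600),interpolation=cv2.INTER_CUBIC)
cv2.imwrite(f"pics/{k}.png",np.hstack([a,b]));cv2.imwrite(f"pics/{k}w.png",cv2.resize(get_image("wrist")[:,:,::-1],(800,600)))
E
python3 look.py m1
```

```text
clock: 11.22
position: [0.4854, 0.2543, 0.3025]
ee_rot: [1.628, 2.265, -0.339]
force: [1.0, 0.9, -0.9]
width: 0.233
[0.4854 0.2543 0.3025] [-0.437   0.4975 -0.38    1.8325  0.6074  1.1272 -0.8133] 11.225 [ 0.9742  0.9058 -0.9347] [0.4792 0.1015 0.004 ]
tip [0.5252 0.1354 0.014 ]
```

View pics/m1.png

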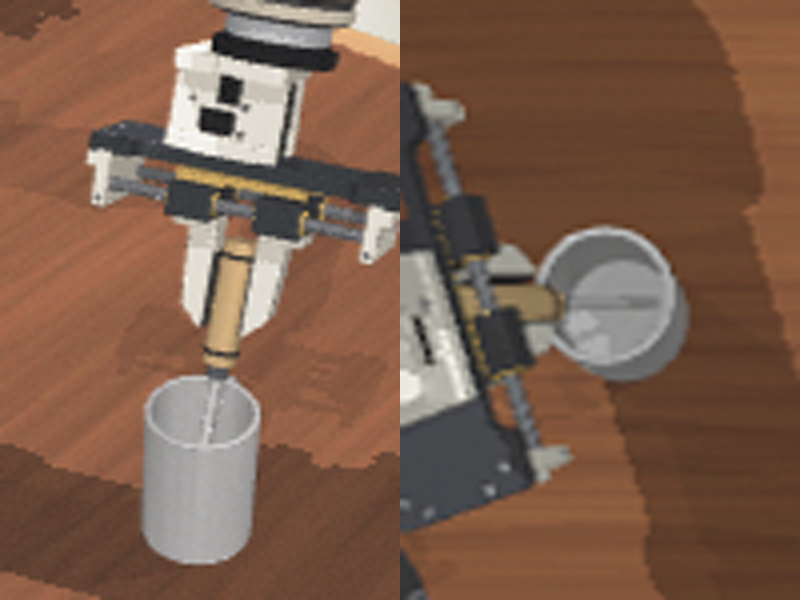

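View pics/m1w.png

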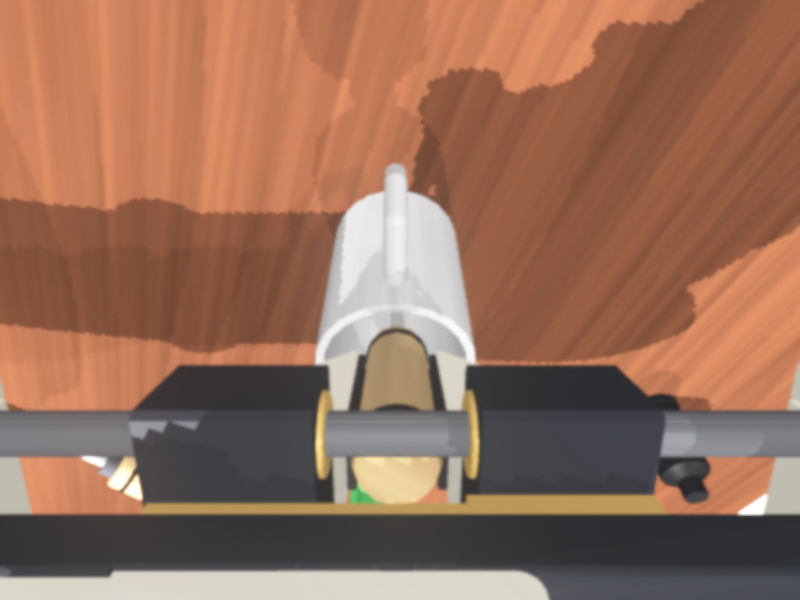

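The ear (u≈396), mug rim (317–474, middle 395.5) and handle (397) all line up in the wrist picture, and the forces are near zero. Next I tilt toward the rim and lower the last few millimetres.

```bash
python3 - <<'E'
from h import *
for off,lean,tz in((-.020,26,.010),(-.022,28,.009)):
    print(off,lean,tz,*rel(*goal(np.radians(108.5),np.radians(lean),off,tz)))
E
```

```text
-0.02 26 0.01 [12.3794 -0.3295  5.3509] [ 0.0004 -0.0438  0.0014]
-0.022 28 0.009 [21.9007 -0.3168  7.7373] [ 0.0004 -0.0787  0.0014]
```

```bash
python3 -m pendant '[[[6,0,2.7,0,-0.022,0,1],[12.4,0,5.3,0,-0.044,0,1],[17,0,6.5,0,-0.061,0,1],[22,0,7.7,0,-0.079,0,1],[22,0,7.7,0,-0.079,0,1],[22,0,7.7,0,-0.079,0,1],[22,0,7.7,0,-0.079,0,1]]]' 40
python3 look.py m2
```

```text
clock: 12.25
position: [0.48, 0.2701, 0.2864]
ee_rot: [1.586, 2.206, -0.397]
force: [-0.2, -0.2, -0.7]
width: 0.232
[0.48   0.2701 0.2864] [-0.5071  0.5366 -0.356   1.8297  0.6604  1.1683 -0.8942] 12.25 [-0.1619 -0.2461 -0.7012] [0.6063 0.0797 0.0419]
tip [0.5268 0.1299 0.0088]
```

View pics/m2.png

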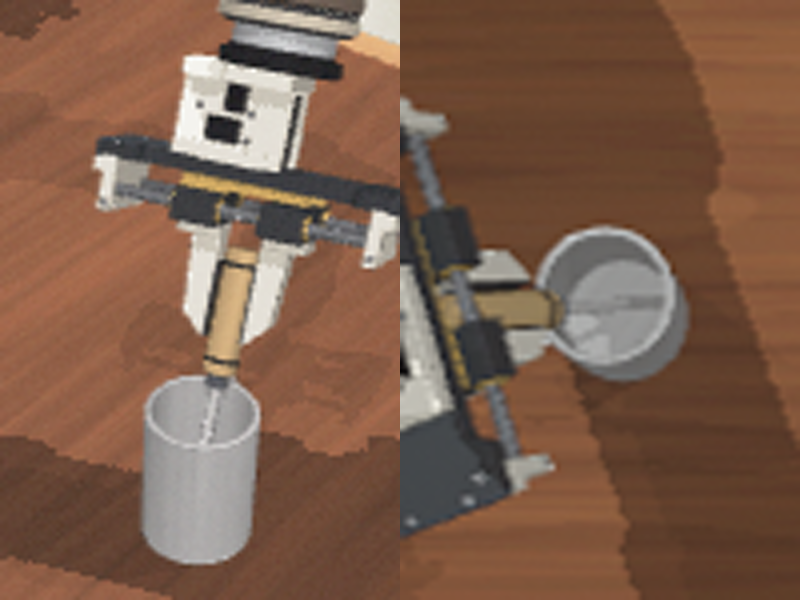

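View pics/m2w.png

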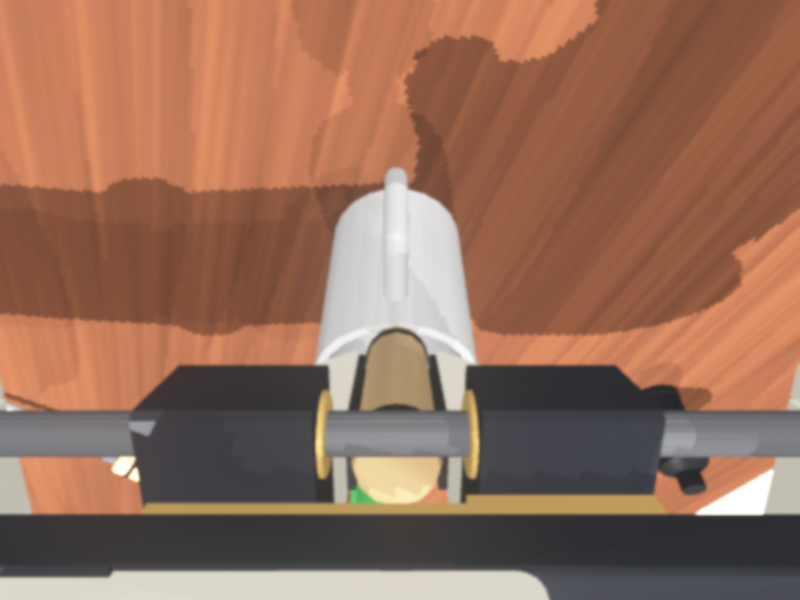

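The mug has not moved, the driver is in the plane of the ear, and the tip is about 1.5 mm above resting height. I'll release it and look before retreating.

```bash
python3 -m pendant '[[[0,0,1,0,0,0,1],[0,0,1,0,0,0,1],[0,0,1,0,0,0,0.4],[0,0,1,0,0,0,0.2],[0,0,1,0,0,0,0],[0,0,1,0,0,0,-0.3],[0,0,1,0,0,0,-0.3],[0,0,1,0,0,0,-0.3],[0,0,1,0,0,0,-0.3],[0,0,1,0,0,0,-0.3],[0,0,1,0,0,0,-0.3]]]' 40
python3 look.py m3
```

```text
clock: 13.78
position: [0.4799, 0.2699, 0.2854]
ee_rot: [1.586, 2.207, -0.397]
force: [0.7, 0.3, 0.5]
width: 0.651
[0.4799 0.2699 0.2854] [-0.507   0.5378 -0.3558  1.8309  0.6614  1.1665 -0.8951] 13.775 [0.7255 0.2529 0.4814] [ 0.4898  0.0161 -0.0361]
tip [0.5268 0.1297 0.0078]
```

View pics/m3.png

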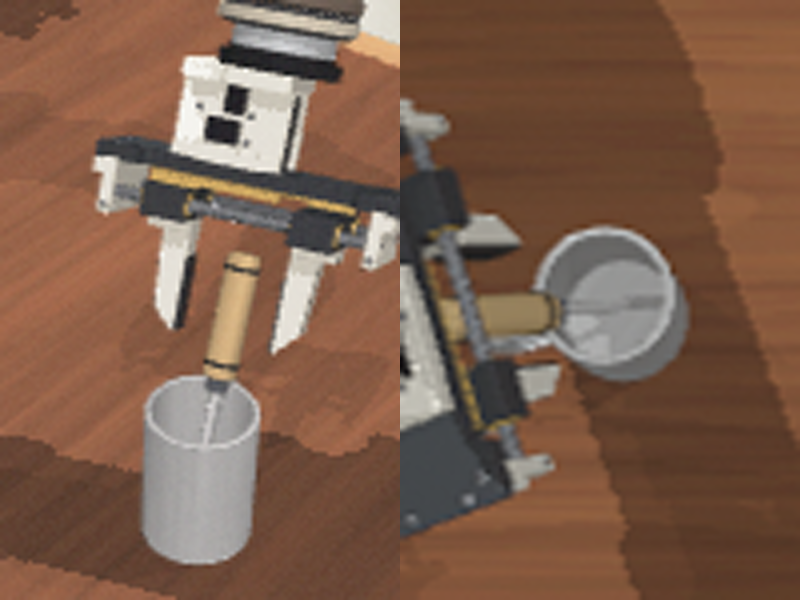

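View pics/m3w.png

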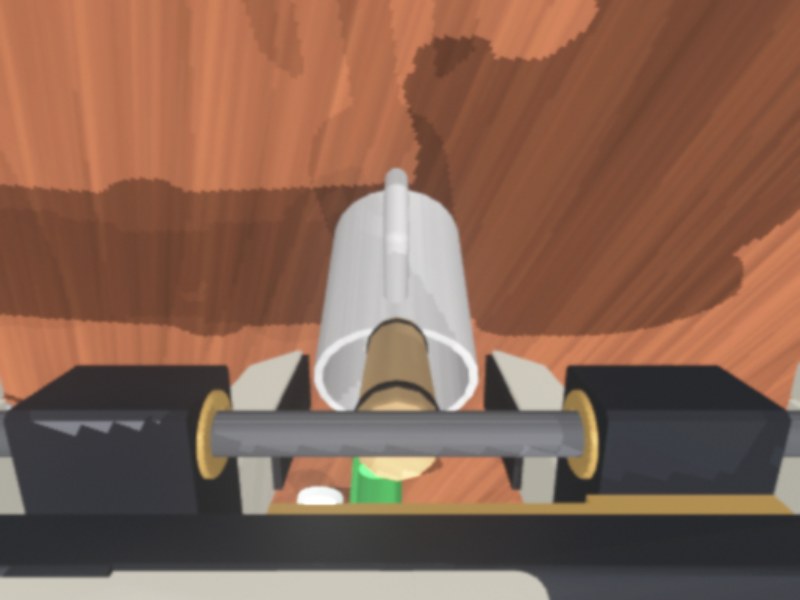

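Driver settled on the rim over the ear (handle at u≈397, ear at u≈396), clear of both fingers. I'll retreat along the tool axis.

```bash
python3 -m pendant '[[[0,0,-15,0,0,0,-0.3],[0,0,-40,0,0,0,-0.3],[0,0,-80,0,0,0,-0.3],[0,0,-120,0,0,0,-0.3],[0,0,-170,0,0,0,-0.3],[0,0,-210,0,0,0,-0.3],[-60,0,-240,0,0,0,-0.3],[-110,0,-260,0,0,0,-0.3],[-110,0,-260,0,0,0,-0.3],[-110,0,-260,0,0,0,-0.3]]]' 40
python3 look.py m4; python3 - <<'E'
from cell import get_image
import cv2
cv2.imwrite("pics/t5.png",cv2.resize(get_image("top")[:,:,::-1],(800,600)))
E
```

```text
clock: 15.18
position: [0.4715, 0.2942, 0.5668]
ee_rot: [1.585, 2.208, -0.396]
force: [-0.5, 0.2, -0.8]
width: 0.65
[0.4715 0.2942 0.5668] [-0.5246  0.32   -0.3854  1.4214  0.5247  1.6981 -0.5887] 15.175 [-0.4718  0.1901 -0.7722] [ 0.5934  0.0829 -0.0283]
tip [0.5184 0.1543 0.2891]
```

View pics/m4.png

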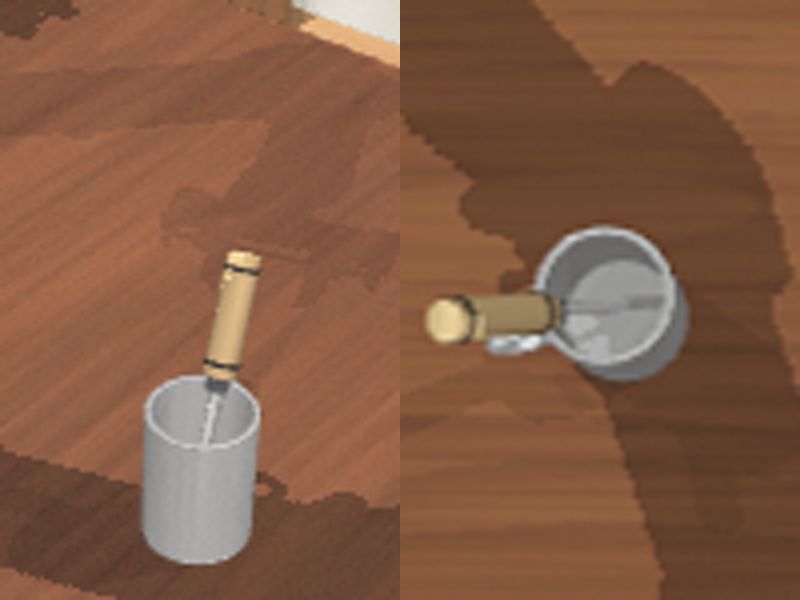

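View pics/m4w.png

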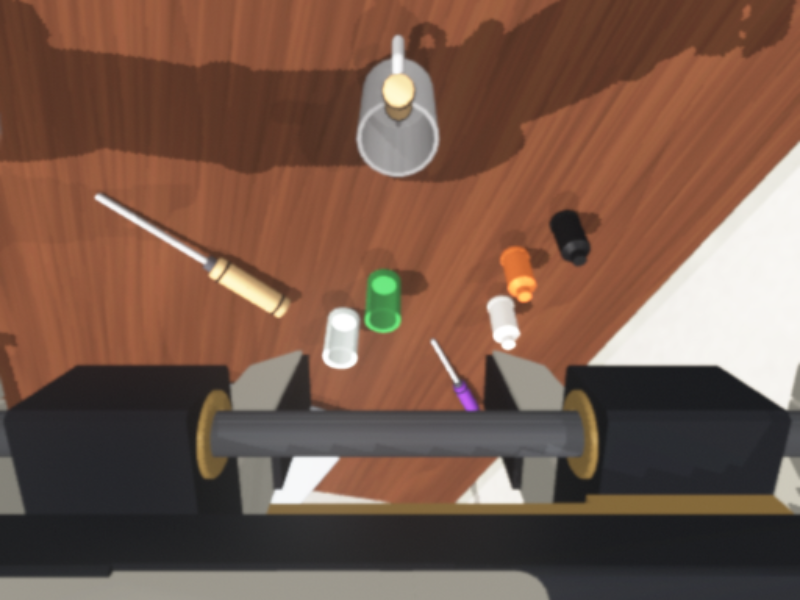

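View pics/t5.png

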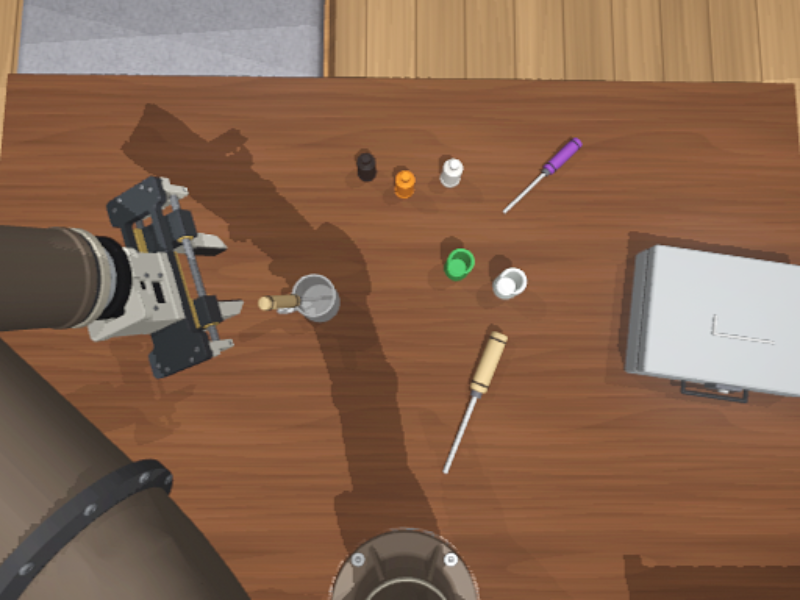

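```bash
python3 - <<'E'
from h import *
X,e=tri(ray("top",(169.2,193.9)),ray("scene",(300.3,143.9)));d=X[:2]-MUG
print(X,e,np.degrees(np.arctan2(d[1],d[0])),np.linalg.norm(d))
for off,lean in((-.029,33),(-.022,29),(-.015,25)):
    a=np.radians(108.5);l=np.radians(lean);print(off,lean,(off+.192*np.sin(l)),.006+.003*np.sin(l)+.192*np.cos(l))
E
```

```text
[0.4976 0.2165 0.1713] 0.0013167375982950076 108.54003979642297 0.06895264465340081
-0.029 33 0.0755706947228852 0.1686586661505665
-0.022 29 0.07108344708729672 0.175381412631503
-0.015 25 0.0661427062542143 0.1812789498962589
```

The handle end measures 108.5° in azimuth at 0.171 m height. That matches the tip on the floor, leaning at the ear. I'm handing in.

```bash
python3 -c "
from cell import arm
print(arm.observe()['clock']);arm.sign_off()"
```

```text
15.375
the job is handed in; nothing more can be done
```

I took the small beech hex driver out of the clear jar and lowered it shaft-first into the steel mug. I let go with the tip 1–2 mm above resting height. It now leans on the rim above the ear, and I handed in at 15.4 s.

**Last checks:**
- **Driver:** the handle end measured at 108.5° around the mug axis and 0.171 m high. That fits the tip standing on the floor at about 30° lean. I could not see the tip itself, so that part is inferred from the handle height.
- **Ear direction:** readings differed slightly. Top-view points gave 105–110°, and the closer wrist view gave about 109°. I used 108.5°.
- **Surroundings:** by eye, the mug, jar, cartridges and look-alikes are where they were in the first pictures. The gripper is clear of everything, and the forces I read stayed around 1 N.
- **Disagreement:** the wrist camera read heights about 8 mm lower than the fixed cameras. I went with the fixed cameras and the known dimensions.

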